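Tug, free and hold open the lid of the clay damp box

TASK

Someone needs both hands in the clay damp box: before turning its round catch knob, tug the lid upwards (the wooden pull is there for it) to learn whether the hidden catch under the lid holds it. If it is caught, a quarter turn of the knob frees it; on a free lid the same turn would catch it. Raise the lid about half way (45 degrees) and finish while holding it there with the gripper's fingers, because it falls shut by itself; leave the plaster cast, the water pot and the mallet where they are.

Things in the scene. Friction and masses are not known exactly. Their poses are not given: they have to be found in the camera images.
- damp_box: grey plastic open-topped box fixed to the table, 220 (x) by 320 (y) by 130 mm high, walls 5 mm; origin at the centre of its underside, its x axis points away from the robot towards the hinge side, z up. It stands anywhere in reach, yawed up to 0.4 rad either way.
- damp_lid (a joint): angle of the blue lid (232 by 332 mm, 10 mm thick, 0.5 to 0.9 kg) about its hinge along the far (+x) top edge of the box; 0 shut, grows as its near edge rises, stop at 1.35 rad. It swings freely and falls shut when let go. Lifting it by the pull takes 3 to 7 N. When caught, it lifts only about 0.04 rad (8 mm at the pull) and then stops hard; when free, it goes on opening.
- lid_hinge (a point): point on the hinge line, at the middle of the far top edge of the box, 130 mm above the table, level with the lid's underside. Its axes turn with the lid: y along the hinge line, shut-lid x away from the robot, z up.
- lid_pull (a point): centre of the wooden pull on the lid: a round dowel 22 mm thick and 34 mm long, lying parallel to the hinge line (its y axis), carried on a thin 12 mm steel stem. It stands 195 mm from the hinge line towards the robot and 60 mm to the left (+y) of the box's middle; its centre is 40 mm above the lid's top face (180 mm above the table when shut). Pinched on its flat ends, it can pivot between the fingers as the lid swings. The point's axes turn with the lid.
- knob_top (a point): centre of the top face of the round black catch knob on the lid: 34 mm in diameter, its grip part from 8 to 38 mm above the lid's top face, axis square to the lid; 175 mm from the hinge line towards the robot and 70 mm to the right (-y) of the box's middle. The point belongs to the lid and does not turn with the knob.
- catch_knob (a joint): catch knob angle, 0 as found, positive anticlockwise from above; stops at 1.66 rad either way, 0.06 N m of friction, stays where left. Turns a two-ended cam hidden under the lid, set at an unknown angle, so its value does not tell if the lid is caught. With the lid down: if caught, turning anticlockwise 1.1 to 1.66 rad, or clockwise 1.5 to 1.66, frees it; if free, a quarter turn mostly catches it.
- plaster_cast: bystander: cream plaster study, 100 by 85 by 65 mm, 0.55 kg, standing to the left of the box; origin at the centre of its underside
- water_pot: bystander: small terracotta bowl, 84 mm across, 70 mm high, to the right of the box; origin at the centre of its underside
- mallet: bystander: wooden mallet lying on the table left of the box's far end, 205 mm long, head 56 mm in diameter at its +x end; origin on the table under the handle

How it is judged:
On the way, in this order (a step that is already met when the one before it is completed fails the run):
1. the lid is tugged up off the box while the knob is still as found (value of joint damp_lid between 0.018 and 0.5 rad and value of joint catch_knob between -0.2 and 0.2 rad), for 0.1 s.
2. the lid is freed and raised about half way (value of joint damp_lid above 0.6 rad and contact force between the fingers and damp_lid above 0.5 N), for 0.1 s.
At the end, for the whole second after the job is handed in: The lid stands still between 0.6 and 1.0 rad open, held by the gripper's fingers (more than 0.5 N) and by nothing else: no bystander touches it. The cast, pot and mallet are within 30 mm of where they began. The program finishes holding (all of step 2 and value of joint damp_lid below 1 rad and velocity of joint damp_lid between -0.06 and 0.06 rad/s and contact force between damp_lid and plaster_cast below 0.1 N and contact force between damp_lid and water_pot below 0.1 N and contact force between damp_lid and mallet below 0.1 N and distance of each of plaster_cast, water_pot, mallet from where it was at the start of the episode below 0.03 m); the arm keeps its last pose, push and grip.
It fails at once if a bystander is knocked away or over (distance of any of plaster_cast, water_pot, mallet from where it was at the start of the episode above 0.03 m or angle between any of plaster_cast, water_pot, mallet's own z axis and vertical above 0.5 rad).
It also fails if it takes over 61 s, if anything falls off the work surface, if the arm or the gripper's body presses on something with over 40 N, if the wrist force passes 120 N, or if a joint passes its speed limit or range.

ROBOT

A 6-joint arm with a two-finger parallel gripper is mounted at the origin on the work surface. World frame = base frame: x ahead of the robot, y to its left, z up, the work surface at z = 0. Lengths are in m, angles in rad, forces in N, time in s.
With the tool pointing down it reaches from about 0.35 to 0.975 m from the base axis. Payload 4.9 kg.
Tool frame: the origin (TCP) lies on the centre line of the jaws, within the pads' length; the fingertips stand ctrl.nose_length ahead of it and the grasp point (between the pads) lies 2 mm behind it (ctrl.nose_length is the distance from the TCP to the fingertips, in m); z points along the fingers, y is the direction in which the jaws open and shut (so a half turn about z gives the same grasp; the last joint's range is limited). The gripper opens to 85 mm and grips with 20 to 120 N. Pads are 22 mm wide; open, the fingers measure 114 mm over their backs; the gripper's body (76 mm by 85 mm) begins 54 mm behind the grasp point. The pads swing forward as they close: fully open they stand 13 mm farther back than shut.
Start: joints at [1.178, 0.053, 1.613, -0, 1.476, -0.119], TCP at [0.169, 0.602, 0.248] pointing down, gripper open.
Joint ranges: [-3.01, 3.01], [-1.01, 2.22], [0.06, 2.58], [-1.02, 4.17], [0.09, 2.62], [-3.14, 3.14]. Speed limits (rad/s): [2.57, 2.57, 3.14, 3.14, 3.14, 3.14].

INTERFACE

Orientations are given as a rotation vector (axis times angle).
In Python, from station import sensors, get_image, order, ctrl gives the robot as it stands.
- The arm moves only by the tool move_arm, never from a script. Its argument "increments" is a list of rows, each a list of 5 numbers: the shift along the tool's x, y, z in cm, then the turn about the tool's z in degrees, then the finger opening in cm, from 0 to 8.54. In form: [[dx, dy, dz, twist, gripper], ...]. A call has 1 to 5 rows; each row is the pose to reach, as a shift and turn from the pose commanded when the call began, along the tool's axes at that moment; what a row does not reach only later rows make up. A row lasts 1/8 s, in which the tool goes at most 62.5 mm and 10.7 degrees, less where a joint would pass 70% of its speed; a pose out of reach is approached as far as the arm can. A call with a gripper value outside its range is refused whole. The fingers move at their own pace and stop on an object; "newtons" is the grip in N (left out, the last holds). Time passes only in rows, so rows that repeat a pose let the fingers close. It gives the time, the measured TCP pose, the force and the opening at its end, in the units of the state.
- sensors.get_obs(): the state, without advancing time (a new reading comes with each control period).
- get_image(name): name is "scene" or "top" or "wrist"; returns a dict with "image" (400x640x3 uint8, red, green, blue), "K" (3x3 intrinsics, pixels), "R" (3x3) and "t" (3): a world point X has camera coordinates R X + t. Camera axes: x right, y down, z forward; pixel columns grow to the right and rows downward; lengths in m; the calibration is good to about 2 mm. A picture is of the moment at which its call begins. There is no depth.
- order.finish_job(): hands the job in, once; it reports no verdict.
The state is a dict: "t": time; "q": joint angles; "dq": joint speeds; "effort": joint torques, N m; "tool_pos": TCP position; "tool_rot": TCP orientation; "contact_force": force on the tool from outside, world axes, zero at the start; "wrist_torque": the same for the moment, N m; "opening": finger opening in m.
Only numpy, scipy, OpenCV 4.12 (cv2) and the standard library are available. Lean on these libraries where they do the work, as an engineer would, in place of code of your own. Each camera call takes 0.05 s, during which the arm holds its last target.

## Working session

There is one attempt and no reset: what is moved stays moved. The work goes in short steps, Python scripts to look and compute and a tool call to move; the robot and the scene stay as the last step left them, time stands still between calls to the robot, and variables do not carry over. Pictures are saved under pics/ and viewed, and the job is handed in when it is done.

Besides the shell and the picture viewer there is one more tool, called after "Call:" as name(argument=value, ...) on one line, values as JSON. move_arm: Moves the arm, as the interface text tells. Its arguments: {"type":"object","properties":{"increments":{"type":"array"},"newtons":{"type":"number"}},"required":["increments"]}

```bash
ls; mkdir -p pics; python3 - <<'E'
from station import sensors,get_image,order,ctrl
import cv2
print(sensors.get_obs()); print(ctrl.nose_length, [a for a in dir(ctrl) if a[0]!='_'])
for n in ["scene","top","wrist"]:
    d=get_image(n); cv2.imwrite(f"pics/{n}0.png",d["image"][:,:,::-1]); print(n,d["K"].tolist(),d["R"].round(4).tolist(),d["t"].round(4).tolist())
E
```

```text
pics
{'t': 0.0, 'q': array([ 1.17802720e+00,  5.33598290e-02,  1.61428335e+00,  1.43835621e-05,
        1.47601321e+00, -1.18992431e-01]), 'dq': array([ 0.00119345, -0.00019585,  0.00095732, -0.00014323,  0.00068921,
       -0.00113744]), 'effort': array([-1.66174832e-03, -3.93670642e+01, -3.70182645e+01, -1.93090686e-04,
        6.97716256e-03,  4.46555859e-06]), 'tool_pos': array([0.16874605, 0.60117928, 0.24706751]), 'tool_rot': array([-0.42863437, -3.11167135,  0.00312993]), 'contact_force': array([-1.0302098 , -0.43948179,  0.26726928]), 'wrist_torque': array([-0.00426338, -0.00809802, -0.00120841]), 'opening': 0.08571975525237949}
0.017 ['MotionError', 'nose_length']
scene [[472.9404591052713, 0.0, 317.1527335300243], [0.0, 472.9404591052713, 199.11888305758927], [0.0, 0.0, 1.0]] [[0.4624, 0.8866, -0.0071], [0.7855, -0.4133, -0.4607], [-0.4114, 0.2074, -0.8875]] [-0.3211, -0.4171, 1.4984]
top [[370.285291217813, 0.0, 321.56494505158656], [0.0, 370.285291217813, 193.80842470816995], [0.0, 0.0, 1.0]] [[0.0153, -0.9997, -0.0186], [-0.9925, -0.013, -0.1215], [0.1213, 0.0203, -0.9924]] [0.0469, 0.6675, 0.9279]
wrist [[310.86192781027967, 0.0, 315.5095772142136], [0.0, 310.86192781027967, 195.00385164136378], [0.0, 0.0, 1.0]] [[0.2712, 0.9625, -0.0021], [0.9122, -0.2563, 0.3197], [0.3072, -0.0886, -0.9475]] [-0.6235, -0.0396, 0.3807]
```

View pics/scene0.png

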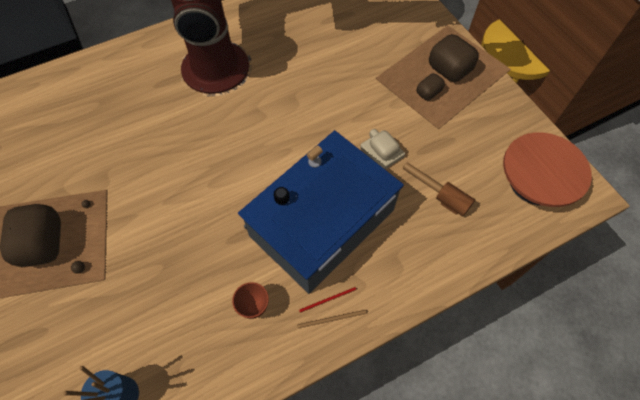

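View pics/top0.png

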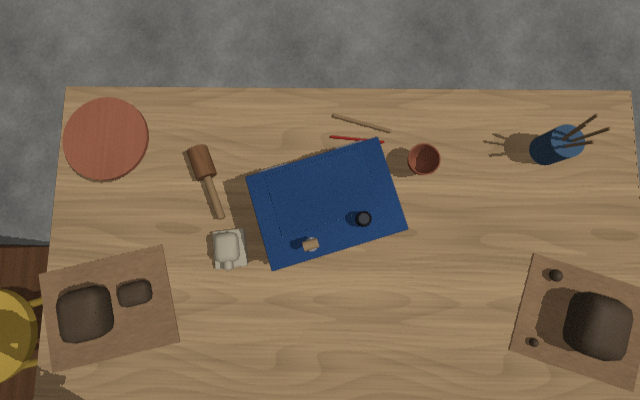

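View pics/wrist0.png

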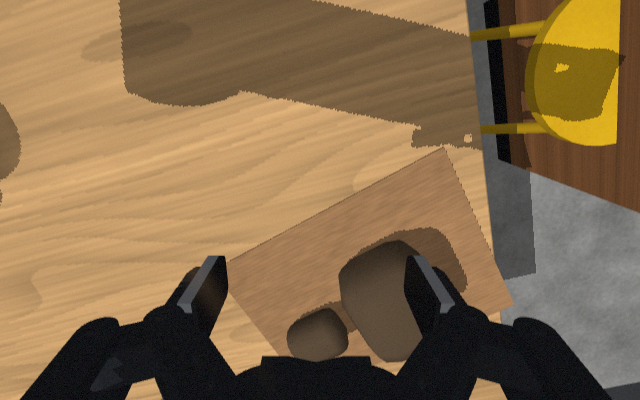

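The scene view shows the blue lid with corners near (336,134), (402,186), (310,284) and (241,213), the pull near (315,155) and the knob near (281,193). In the top view the pull is near (310,243) and the knob near (363,218). I'll zoom in to get precise pixels.

```bash
python3 - <<'E'
import cv2,numpy as np
a=cv2.imread("pics/scene0.png")[120:300,230:410]; b=cv2.imread("pics/top0.png")[125:285,235:425]
cv2.imwrite("pics/s_z.png",cv2.resize(a,None,fx=3.3,fy=3.3,interpolation=cv2.INTER_CUBIC))
cv2.imwrite("pics/t_z.png",cv2.resize(b,None,fx=3.5,fy=3.5,interpolation=cv2.INTER_CUBIC))
E
```

```text
(no output)
```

View pics/s_z.png

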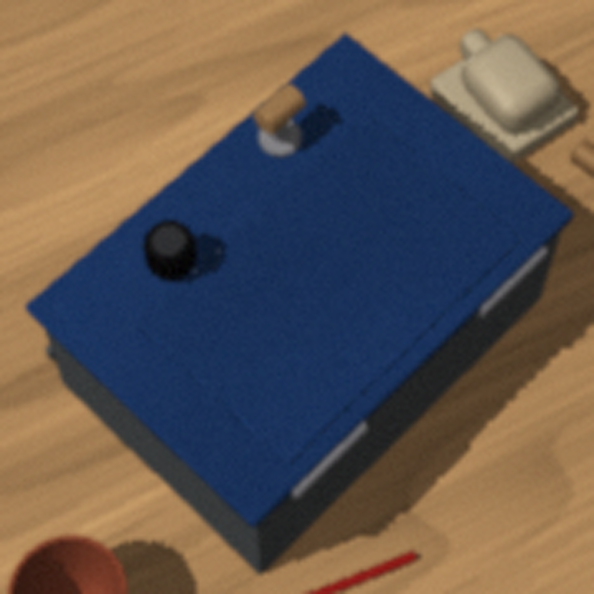

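View pics/t_z.png

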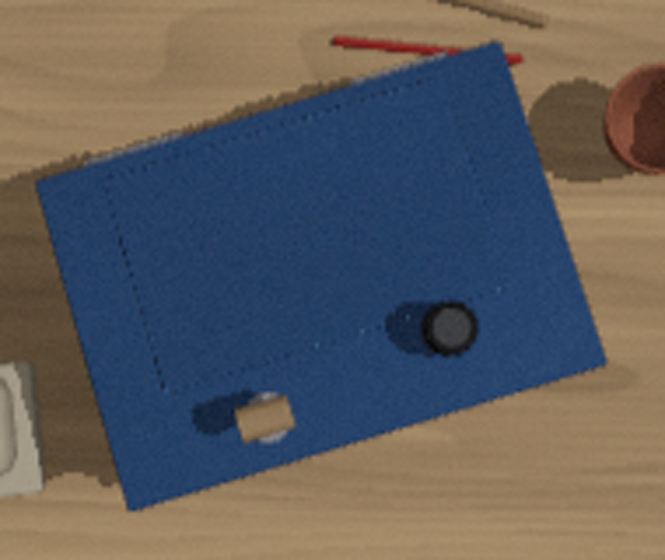

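```bash
cat > h.py <<'E'
import numpy as np,cv2
from scipy.optimize import least_squares
def proj(d,X): 
    X=np.atleast_2d(X); c=X@np.array(d["R"]).T+np.array(d["t"]); p=c@np.array(d["K"]).T
    return p[:,:2]/p[:,2:]
def P(d): return np.array(d["K"])@np.c_[d["R"],d["t"]]
def tri(d1,p1,d2,p2):
    X=cv2.triangulatePoints(P(d1),P(d2),np.float64(p1).reshape(2,1),np.float64(p2).reshape(2,1)); return (X[:3]/X[3]).ravel()
E
cat > m1.py <<'E'
from h import *
from station import sensors,get_image
s=get_image("scene");t=get_image("top")
S=lambda u,v:(230+(u+.5)/3.3-.5,120+(v+.5)/3.3-.5); T=lambda u,v:(235+(u+.5)/3.5-.5,125+(v+.5)/3.5-.5)
n=["NL","FL","FR","NR","pull","knob"]
a=[S(347,36),S(572,213),S(259,522),S(28,305),S(281,106),S(170,238)]
b=[T(130,510),T(38,183),T(500,43),T(606,364),T(265,417),T(450,326)]
for k,x,y in zip(n,a,b):
    X=tri(s,x,t,y); print(k,X.round(4),(proj(s,X)-x).round(1),(proj(t,X)-y).round(1))
def pts(p):
    x,y,w=p; c,q=np.cos(w),np.sin(w)   # hinge origin
    L=np.array([[-.226,.166,.14],[.006,.166,.14],[.006,-.166,.14],[-.226,-.166,.14],[-.195,.06,.186],[-.175,-.07,.178]])
    return np.c_[x+c*L[:,0]-q*L[:,1],y+q*L[:,0]+c*L[:,1],L[:,2]]
f=lambda p:np.r_[(proj(s,pts(p))-a).ravel(),(proj(t,pts(p))-b).ravel()]
r=least_squares(f,[.7,0,.3],x_scale=[.1,.1,.1]); print(r.x,r.fun.round(1)); print(pts(r.x).round(4))
E
python3 m1.py
```

```text
NL [0.4761 0.166  0.1392] [[-0.  0.]] [[-0. -0.]]
FL [0.6923 0.2348 0.1421] [[-0.  0.]] [[-0. -0.]]
FR [ 0.7936 -0.0745  0.1422] [[-0.7  0. ]] [[-1.  -0.4]]
NR [ 0.5762 -0.1456  0.142 ] [[-0.1 -0. ]] [[-0.1 -0. ]]
pull [0.5387 0.0763 0.1891] [[-0.1  0. ]] [[-0.1 -0. ]]
knob [ 0.5969 -0.0399  0.1846] [[ 0.2 -0. ]] [[0.3 0.1]]
[0.73977511 0.07957545 0.31272175] [ 0.2 -1.2  1.9  0.3 -0.9  1.9 -0.9  0.6 -0.5 -0.3 -0.4  0.8 -1.   1.1
 -1.7 -0.8 -0.2 -1.4  0.7  0.2 -0.2  1.3  0.4  1.3]
[[ 0.4737  0.168   0.14  ]
 [ 0.6944  0.2394  0.14  ]
 [ 0.7966 -0.0765  0.14  ]
 [ 0.5758 -0.1479  0.14  ]
 [ 0.5358  0.0767  0.186 ]
 [ 0.5948 -0.0409  0.178 ]]
```

```bash
cat >> h.py <<'E'
from scipy.spatial.transform import Rotation as Ro
def delta(target,yaw=None):
    """shift cm in tool axes, twist deg to bring tool y to world yaw (mod 180)"""
    from station import sensors
    o=sensors.get_obs(); R=Ro.from_rotvec(o["tool_rot"]).as_matrix()
    d=R.T@(np.array(target)-o["tool_pos"])*100
    tw=None
    if yaw is not None:
        cur=np.degrees(np.arctan2(R[1,1],R[0,1])); tw=-(yaw-cur); tw=(tw+90)%180-90
    print("t",round(o["t"],2),"pos",o["tool_pos"].round(4),"tilt",R[:,2].round(3),"d cm",d.round(2),"twist",tw,"F",o["contact_force"].round(2),"open",round(o["opening"],4),"j6",o["q"][5].round(2))
E
python3 -c "
from h import *
delta([.5365,.0765,.29],107.9)"
```

```text
t 0.25 pos [0.1689 0.6015 0.2477] tilt [-0.    -0.001 -1.   ] d cm [-49.59 -40.6   -4.19] twist -33.58887496576939 F [ 0.49 -0.35  0.15] open 0.0855 j6 -0.12
```

Call:
move_arm(increments=[[-3, -2.5, -4.2, -5, 8.5], [-7.5, -6.2, -4.2, -10, 8.5], [-12, -9.9, -4.2, -16, 8.5], [-16.5, -13.6, -4.2, -22, 8.5], [-21, -17.3, -4.2, -28, 8.5]])

```text
t: 0.88
tool_pos: [0.3251, 0.3768, 0.2903]
tool_rot: [-0.343, 3.122, 0.0]
contact_force: [1.9, 0.8, 0.3]
opening: 0.0849
```

```bash
python3 -c "
from h import *
delta([.5365,.0765,.29],107.9)"
```

```text
t 0.88 pos [0.3251 0.3768 0.2903] tilt [ 0.  0. -1.] d cm [-14.12 -33.9    0.04] twist -5.362347577571455 F [1.89 0.79 0.26] open 0.0849 j6 -1.08
```

Call:
move_arm(increments=[[-2, -4.8, 0, -2, 8.5], [-4, -9.6, 0, -4, 8.5], [-6, -14.4, 0, -5.5, 8.5], [-8, -19.2, 0, -5.5, 8.5], [-10, -24, 0, -5.5, 8.5]])

```text
t: 1.5
tool_pos: [0.4739, 0.1637, 0.2904]
tool_rot: [-0.486, 3.103, 0.0]
contact_force: [1.1, 0.8, 0.0]
opening: 0.085
```

Call:
move_arm(increments=[[-2.1, -5, 0, 0, 8.5], [-4.1, -9.9, 0, 0, 8.5], [-4.1, -9.9, 0, 0, 8.5], [-4.1, -9.9, 0, 0, 8.5]])

```text
t: 2.0
tool_pos: [0.5423, 0.0836, 0.29]
tool_rot: [0.486, -3.103, -0.001]
contact_force: [-0.1, 1.0, 0.8]
opening: 0.085
```

```bash
python3 - <<'E'
from h import *
from station import get_image
delta([.5365,.0765,.29],107.9)
import pickle
d=get_image("wrist"); pickle.dump(d,open("w1.pkl","wb")); cv2.imwrite("pics/w1.png",d["image"][:,:,::-1])
print(proj(d,[[.5365,.0765,.18],[.596,-.04,.178]]))
E
```

```text
t 2.0 pos [0.5423 0.0836 0.29  ] tilt [-0.001  0.    -1.   ] d cm [ 0.77 -0.5   0.  ] twist -0.10553472861838031 F [-0.07  1.04  0.81] open 0.085 j6 -1.86
[[308.70264984 191.03859228]
 [151.80022474 214.83725845]]
```

View pics/w1.png

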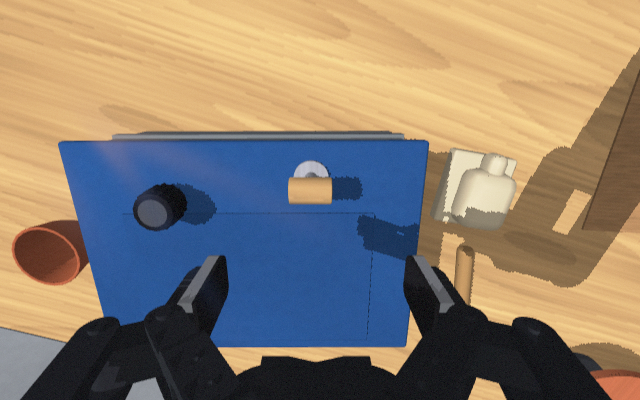

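The pull shows at (310,191) and the knob's top at (153,213), within 2 px of the predictions. Next I descend halfway and check again.

Call:
move_arm(increments=[[0.8, -0.5, 0, 0, 8.5], [0.8, -0.5, 3, 0, 8.5], [0.8, -0.5, 6, 0, 8.5], [0.8, -0.5, 6, 0, 8.5], [0.8, -0.5, 6, 0, 8.5]])

```text
t: 2.68
tool_pos: [0.5367, 0.0766, 0.2317]
tool_rot: [-0.487, 3.102, -0.0]
contact_force: [0.2, -1.4, 1.1]
opening: 0.0852
```

```bash
python3 - <<'E'
from h import *
from station import get_image
import pickle
delta([.5365,.0765,.178],107.9)
d=get_image("wrist"); pickle.dump(d,open("w2.pkl","wb")); cv2.imwrite("pics/w2.png",d["image"][:,:,::-1])
print(proj(d,[[.5365,.0765,.18],[.596,-.04,.178]]))
E
```

```text
t 2.67 pos [0.5367 0.0766 0.2317] tilt [ 0.002 -0.    -1.   ] d cm [ 0.03 -0.    5.37] twist -0.04863001124029154 F [ 0.22 -1.38  1.09] open 0.0852 j6 -1.88
[[315.01650834 231.00267373]
 [116.99863747 258.97700446]]
```

View pics/w2.png

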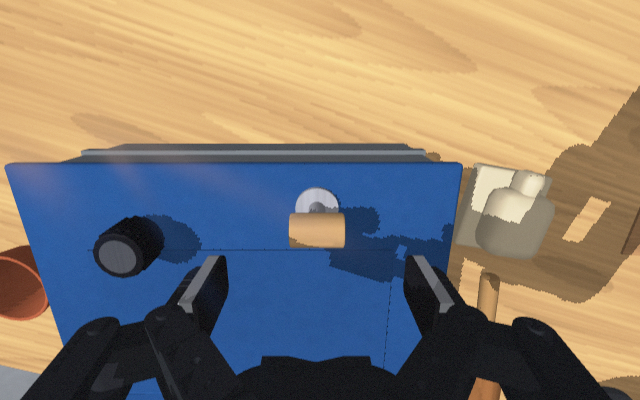

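The pull is at (317,230) and the knob's top at (119,257), again within 2 px (about 1 mm). I'll go down and pinch the dowel's ends.

Call:
move_arm(increments=[[0, 0, 2.5, 0, 8.5], [0, 0, 5.3, 0, 8.5], [0, 0, 5.3, 0, 8.5], [0, 0, 5.3, 0, 2.5], [0, 0, 5.3, 0, 2.5]], newtons=30)

```text
t: 3.35
tool_pos: [0.5376, 0.0763, 0.1795]
tool_rot: [-0.486, 3.1, -0.001]
contact_force: [0.5, -0.3, -0.8]
opening: 0.0511
```

Call:
move_arm(increments=[[0, 0, 0, 0, 2.5], [0, 0, 0, 0, 2.5], [0, 0, 0, 0, 2.5], [0, 0, 0, 0, 2.5]])

```text
t: 3.85
tool_pos: [0.537, 0.0773, 0.1791]
tool_rot: [-0.487, 3.102, 0.003]
contact_force: [-1.5, 3.3, 5.4]
opening: 0.0334
```

```bash
python3 - <<'E'
from h import *
from station import get_image
delta([.5365,.0765,.178],107.9)
d=get_image("wrist"); cv2.imwrite("pics/w3.png",d["image"][:,:,::-1])
E
```

```text
t 3.85 pos [0.537  0.0773 0.1791] tilt [ 0.002  0.002 -1.   ] d cm [ 0.07 -0.06  0.11] twist -0.06782963809719433 F [-1.46  3.27  5.39] open 0.0334 j6 -1.88
```

View pics/w3.png

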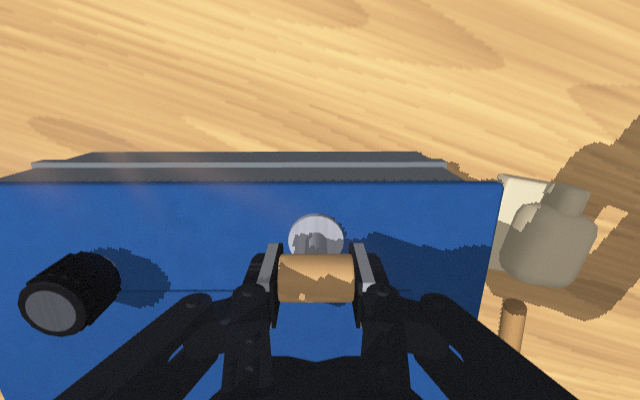

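Gripped: the pads hold the dowel's ends at columns 278 and 355, and the opening is 33 mm. Now the tug, in small steps.

Call:
move_arm(increments=[[0, 0, -0.2, 0, 2.5], [0, 0, -0.4, 0, 2.5], [0, 0, -0.6, 0, 2.5], [0, 0, -0.6, 0, 2.5], [0, 0, -0.6, 0, 2.5]])

```text
t: 4.53
tool_pos: [0.5375, 0.0775, 0.1819]
tool_rot: [-0.486, 3.1, 0.004]
contact_force: [7.9, 6.8, -9.5]
opening: 0.0333
```

Call:
move_arm(increments=[[0, 0, -0.1, 0, 2.5], [0, 0, -0.2, 0, 2.5], [0, 0, -0.2, 0, 2.5], [0, 0, -0.2, 0, 2.5]])

```text
t: 5.03
tool_pos: [0.538, 0.0776, 0.184]
tool_rot: [-0.486, 3.099, 0.004]
contact_force: [11.1, 7.1, -9.2]
opening: 0.0338
```

Call:
move_arm(increments=[[-0.1, 0, -0.2, 0, 2.5], [-0.1, 0, -0.4, 0, 2.5], [-0.1, 0, -0.4, 0, 2.5], [-0.1, 0, -0.4, 0, 2.5]])

```text
t: 5.52
tool_pos: [0.5388, 0.0779, 0.1879]
tool_rot: [-0.486, 3.099, 0.004]
contact_force: [10.4, 8.0, -9.9]
opening: 0.0339
```

```bash
python3 - <<'E'
from h import *
from station import get_image
delta([.5365,.0765,.178],107.9)
d=get_image("wrist"); cv2.imwrite("pics/w4.png",d["image"][:,:,::-1])
E
```

```text
t 5.53 pos [0.5388 0.0779 0.1879] tilt [ 0.004  0.003 -1.   ] d cm [ 0.27 -0.06  0.99] twist -0.06999693484361558 F [10.39  8.02 -9.87] open 0.0339 j6 -1.88
```

Call:
move_arm(increments=[[-0.2, 0, -0.2, 0, 2.5], [-0.3, 0, -0.4, 0, 2.5], [-0.3, 0, -0.4, 0, 2.5], [-0.3, 0, -0.4, 0, 2.5]])

```text
t: 6.08
tool_pos: [0.5398, 0.0782, 0.191]
tool_rot: [0.487, -3.102, -0.003]
contact_force: [4.4, 4.8, -6.7]
opening: 0.0337
```

```bash
python3 - <<'E'
from h import *
from station import get_image
delta([.5365,.0765,.178],107.9)
d=get_image("wrist"); cv2.imwrite("pics/w5.png",d["image"][:,:,::-1])
d=get_image("scene"); cv2.imwrite("pics/s5.png",cv2.resize(d["image"][120:300,230:410,::-1],None,fx=3.3,fy=3.3))
E
```

```text
t 6.08 pos [0.5398 0.0782 0.191 ] tilt [-0.002  0.001 -1.   ] d cm [ 0.36 -0.06  1.3 ] twist -0.06712633072106655 F [ 4.36  4.78 -6.72] open 0.0337 j6 -1.88
```

View pics/w5.png

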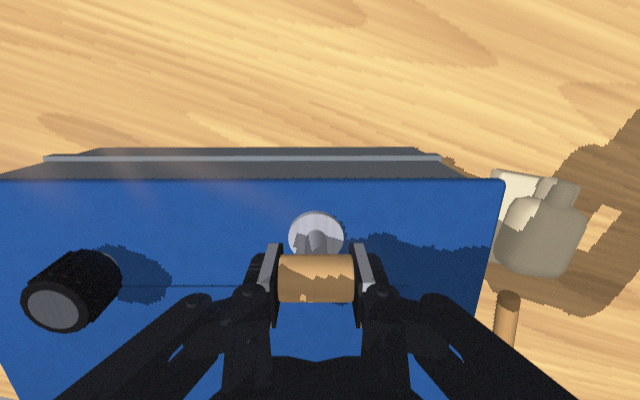

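View pics/s5.png

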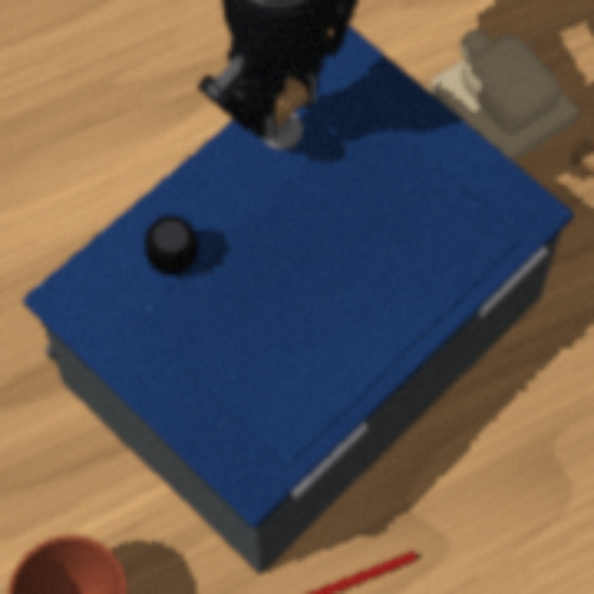

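The wrist view shows the dowel unmoved between the pads (278–355), and the knob has moved up in the scene view. The tool has risen 12 mm, past the 8 mm of a caught lid, and the upward load is only about 7–10 N. So the lid looks free. I'll continue along the hinge arc, slowly, watching the force.

Call:
move_arm(increments=[[-0.1, 0, -0.3, 0, 2.5], [-0.2, 0, -0.6, 0, 2.5], [-0.35, 0, -1.0, 0, 2.5], [-0.35, 0, -1.0, 0, 2.5]])

```text
t: 6.68
tool_pos: [0.543, 0.0793, 0.2012]
tool_rot: [0.487, -3.102, -0.003]
contact_force: [2.9, 5.0, -7.1]
opening: 0.0337
```

22 mm up with the force unchanged at about 7 N: the lid is free, so I leave the knob alone and keep raising.

Call:
move_arm(increments=[[-0.45, 0, -1.1, 0, 2.5], [-1.1, 0, -2.4, 0, 2.5], [-1.8, 0, -3.6, 0, 2.5], [-2.6, 0, -4.75, 0, 2.5], [-2.6, 0, -4.75, 0, 2.5]])

```text
t: 7.3
tool_pos: [0.5687, 0.0875, 0.2512]
tool_rot: [0.487, -3.103, -0.003]
contact_force: [-0.3, 5.7, -7.5]
opening: 0.0336
```

```bash
python3 - <<'E'
from h import *
from station import get_image
delta([.5365,.0765,.178],107.9)
d=get_image("wrist"); cv2.imwrite("pics/w6.png",d["image"][:,:,::-1])
E
```

```text
t 7.3 pos [0.5687 0.0875 0.2512] tilt [-0.001  0.002 -1.   ] d cm [ 3.4  -0.08  7.32] twist -0.05020071612040056 F [-0.29  5.68 -7.5 ] open 0.0336 j6 -1.86
```

View pics/w6.png

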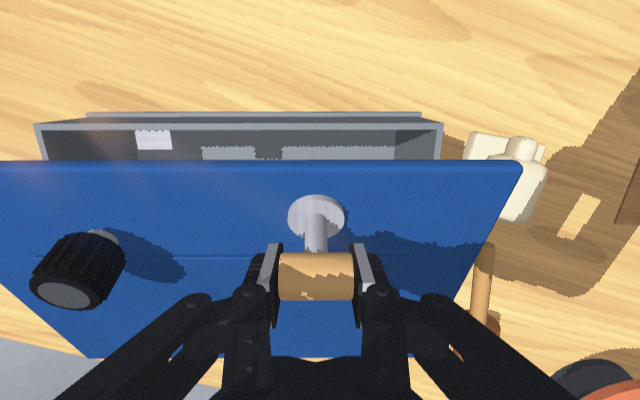

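The lid is opening normally, with the box's inside visible at rows 120–160 and the dowel pivoting between the pads. On to 45 degrees.

Call:
move_arm(increments=[[-1.1, 0, -1.4, 0, 2.5], [-2.6, 0, -2.8, 0, 2.5], [-4.3, 0, -4.2, 0, 2.5], [-5.75, 0, -5.1, 0, 2.5], [-5.75, 0, -5.1, 0, 2.5]])

```text
t: 7.98
tool_pos: [0.6231, 0.1051, 0.3026]
tool_rot: [0.488, -3.101, -0.002]
contact_force: [-5.3, 4.0, -2.5]
opening: 0.0333
```

Call:
move_arm(increments=[[0, 0, 0, 0, 2.5], [0, 0, 0, 0, 2.5], [0, 0, 0, 0, 2.5], [0, 0, 0, 0, 2.5]])

```text
t: 8.48
tool_pos: [0.6227, 0.105, 0.3023]
tool_rot: [0.487, -3.102, -0.002]
contact_force: [-3.1, 5.6, -3.4]
opening: 0.0333
```

```bash
python3 - <<'E'
from h import *
from station import get_image
delta([.5365,.0765,.178],107.9)
d=get_image("wrist"); cv2.imwrite("pics/w7.png",d["image"][:,:,::-1])
d=get_image("scene"); cv2.imwrite("pics/s7.png",d["image"][:,:,::-1])
d=get_image("top"); cv2.imwrite("pics/t7.png",d["image"][:,:,::-1])
delta([.5365,.0765,.178],107.9)
E
```

```text
t 8.47 pos [0.6227 0.105  0.3023] tilt [-0.002  0.001 -1.   ] d cm [ 9.06 -0.09 12.44] twist -0.037875204177709065 F [-3.09  5.58 -3.36] open 0.0333 j6 -1.83
t 8.62 pos [0.6226 0.105  0.3023] tilt [-0.002  0.001 -1.   ] d cm [ 9.06 -0.09 12.45] twist -0.034301639532074546 F [-3.26  5.34 -3.29] open 0.0331 j6 -1.83
```

View pics/w7.png

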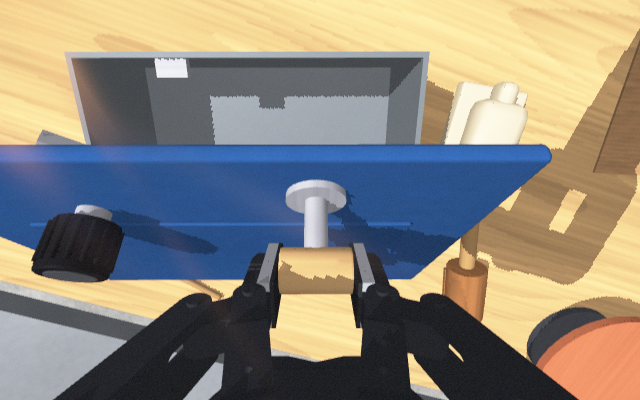

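View pics/s7.png

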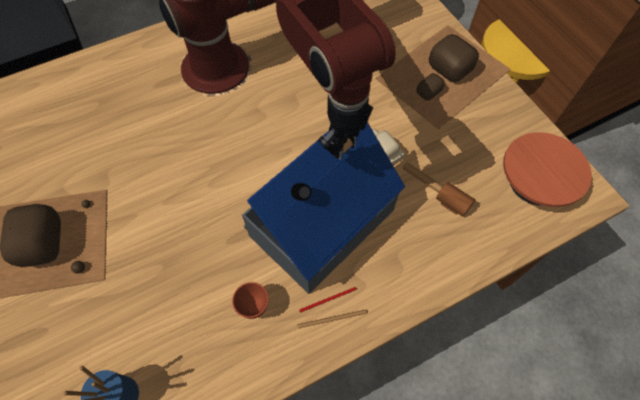

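View pics/t7.png

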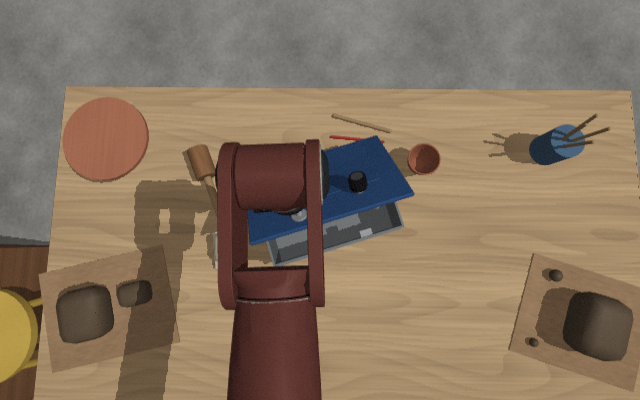

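The wrist view shows the dowel held between the pads at (316,270) with the lid well up. In the scene and top views the cast, pot and mallet are where they were, with pot at (250,300) and mallet at (440,190) in the scene. I'll check the lid angle from the lid's near-right top corner, at about (249,204) in the scene and (413,194) in the top view.

```bash
python3 - <<'E'
from h import *
from station import get_image
s=get_image("scene");t=get_image("top")
X=tri(s,(248.5,203.5),t,(413.5,193.5)); print(X.round(4),(proj(s,X)).round(1),(proj(t,X)).round(1))
h=np.array([.7398,.0796]);w=.313;e=np.array([np.cos(w),np.sin(w)])
u=(X[:2]-h)@e; print("angle",np.arctan2(X[2]-.13,-u)-np.arctan2(.01,.226), "arc angle",np.arcsin((.05+.3023-.1791)/.2013)-np.arctan2(.05,.195))
delta([.5365,.0765,.178],107.9)
E
```

```text
[ 0.6407 -0.1273  0.282 ] [[248.2 203.5]] [[413.  193.3]]
angle 0.7219435960762159 arc angle 0.785065793206909
t 8.72 pos [0.6226 0.105  0.3023] tilt [-0.002  0.001 -1.   ] d cm [ 9.06 -0.09 12.44] twist -0.036963033272201073 F [-3.43  4.48 -2.6 ] open 0.0331 j6 -1.83
```

The two angle estimates, 0.72 rad from the images and 0.79 rad from the tool's arc, are both well inside 0.6–1.0 rad. The pose is still and the grip is holding, so I'm handing in.

```bash
python3 - <<'E'
from station import order,sensors
print(order.finish_job()); o=sensors.get_obs(); print(o["t"],o["tool_pos"],o["opening"],o["contact_force"])
E
```

```text
the job is handed in; nothing more can be done
None
the job is handed in; nothing more can be done
```

The lid turned out to be free, so I left the catch knob alone. I raised the lid to about half way and handed the job in with the fingers still holding the pull; no verdict came back.

- **Tug:** I pinched the wooden pull on its flat ends with 30 N and tugged upwards. The pull went past 12 mm and then 22 mm with the force steady at about 7 N. A caught lid would have stopped hard at about 8 mm.
- **Final pose:** The arm was still at 8.7 s. The fingers were on the dowel, at 33 mm opening, with the lid's load still on the tool.
- **Lid angle:** My two estimates differ slightly: 0.79 rad from the tool's arc and 0.72 rad from one hand-picked lid corner in two cameras. Both are inside 0.6 to 1.0 rad.
- **Bystanders:** By eye in the final pictures, the pot and mallet stand where they began and nothing touches the lid. The arm partly hides the cast in the overhead views; the wrist view shows it upright and clear of the lid. I did not measure their positions.

I could not check anything after hand-in, because the sensors gave no reading by then.

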